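# Fetch the coverslip carton from behind the stacked sample boxes

### The arm

A 6-joint arm with a two-finger parallel gripper is mounted at the origin on a cart in front of the work surface, level with it; the furniture and walls round the work are solid. World frame = base frame: x ahead of the robot, y to its left, z up, the work surface at z = 0. Lengths are in m, angles in rad, forces in N, time in s.
With the tool pointing down it reaches from about 0.35 to 1 m from the base axis. Payload 7.1 kg.
Tool frame: the origin (TCP) lies between the finger pads; the fingertips stand bot.nose_length ahead of it and the grasp point (between the pads) lies 3 mm ahead of it (bot.nose_length is the distance from the TCP to the fingertips, in m); z points along the fingers, y is the line along which they close (so a half turn about z gives the same grasp; the last joint's range is limited). The gripper opens to 85 mm and grips with 20 to 120 N. Pads are 22 mm wide; open, the fingers measure 114 mm over their backs; the gripper's body (76 mm by 85 mm) begins 54 mm behind the grasp point. The pads swing forward as they close: fully open they stand 13 mm farther back than shut.
Start: joints at [-1.193, 0.423, 1.63, -0, 1.089, -0.019], TCP at [0.242, -0.576, 0.253] pointing down, gripper open.
Joint ranges: [-3, 3], [-0.9, 2.11], [0.09, 2.58], [-1.31, 4.45], [0.11, 2.69], [-2.54, 2.54]. Speed limits (rad/s): [2.39, 2.39, 3.01, 3.14, 3.14, 3.14].

### API

Orientations are given as a 3x3 rotation matrix whose columns are the frame's x, y, z axes.
In Python, from rig import bot gives the robot as it stands. The module is installed in compiled form; this text tells all that it offers. Calls block until the motion is done:
- bot.movep(position, orientation): joint-space move of the TCP to a pose.
- bot.line_to(position, ori=None, velocity=0.15, contact_N=None): straight line of the TCP; ori=None keeps the orientation; velocity is the mean speed in m/s. With contact_N (N) it stops when the force on the tool has changed by that much, and returns True; else False.
- bot.move_joints(angles): joint-space move.
- bot.gripper_to(opening, strength=None): opening from 0.0 (shut) to 1.0 (fully open); strength is the grip in N (None keeps the last); returns when the fingers have stopped.
- bot.pause(seconds).
- bot.inverse_kinematics(position, orientation): joint angles nearest the present ones, or None.
- bot.capture(name): name is "scene" or "top" or "wrist"; returns a dict with "img" (384x512x3 uint8, red, green, blue), "mtx" (3x3 intrinsics, pixels), "rvec" (rotation vector, rad) and "tvec" (3), from world to camera coordinates, as OpenCV has them. Camera axes: x right, y down, z forward; pixel columns grow to the right and rows downward; lengths in m; the calibration is good to about 2 mm. A picture is of the moment at which its call begins. There is no depth.
A pose or a line that the arm cannot do raises bot.MotionError and nothing moves.
- bot.hand_in(): hands the job in; it is judged then, once.
Readings, each from a call of its own:
- bot.get_t(): time.
- bot.get_joint_positions(): joint angles.
- bot.get_qd(): joint speeds.
- bot.get_effort(): joint torques, N m.
- bot.get_tool_pos(): TCP position.
- bot.get_ee_rot(): TCP orientation.
- bot.get_ft_force(): force on the tool from outside, world axes, zero at the start.
- bot.get_ft_torque(): the same for the moment, N m.
- bot.get_grip_width(): opening from 0.0 (shut) to 1.0 (fully open).
- bot.get_grasp_force(): force on a finger pad.
Only numpy, scipy, OpenCV 4.12 (cv2) and the standard library are available. Lean on these libraries where they do the work, as an engineer would, in place of code of your own. Each camera call takes 0.05 s, during which the arm holds its last target. There are 200 camera calls.

### The job

The coverslip carton lies behind a stack of two sample boxes on the grey stacking base: first set the small orange-lidded box squarely in the middle of the orange mat, then the larger blue-lidded box squarely in the middle of the blue mat, and then lay the carton flat, as it lay, in the middle of the steel plate. Then put the stack back as it was: the blue-lidded box fully down in the recesses of the base, and the orange-lidded box on it with its feet fully down in the recesses of the blue lid. Keep the boxes and the carton upright, and do not disturb the red-lidded cup, the stapler or the timer.

Things in the scene. Friction and masses are not known exactly. Their poses are not given: they have to be found in the camera images.
- orange_box: Small sample box, white body, fixed orange lid, 92 (x) x 46 (y) x 46 mm high, 0.13 kg. Origin: centre of its underside, at the bottom of its feet; x along its length, z up. Grip across the 46 mm. Four tapered feet 5.5 mm high (7 mm wide at the bottom, 11 at the top) at x +-36, y +-13 mm. Starts stacked on the blue-lidded box; a half turn about z makes no difference.
- blue_box: Larger sample box, white body, fixed blue lid, 104 (x) x 62 (y) x 46 mm high, 0.22 kg. Origin: centre of underside, at the bottom of its feet; x along its length, z up. Grip across the 62 mm. Feet like the other's at x +-42, y +-21. Lid recesses 16 mm square, 5 deep at x +-36, y +-13: the orange-lidded box seated there is centred, its origin 41 mm above this one, x axes parallel either way round.
- coverslip_carton: Closed cream and green carton, 30 (x) x 52 (y) x 22 mm high, 0.03 kg; origin at the centre of its underside, z up. Lies on the base behind the stack, centre about 73 mm from the base's origin along the base's +x. Grip across the 52 mm (its y). Only 6 mm from the blue-lidded box, with a low fence 10 mm behind it: the stack must go first.
- stacking_base: Fixed grey plate 8 mm high, 84 wide (y), from x -58 to +102 mm, with a fence 22 mm high at its +x end. Origin: on the worktop, under the middle of the box seat; +x points to the carton. Recesses 16 mm square, 5 deep at x +-42, y +-21 take the feet of the blue-lidded box: seated, it is centred, its origin 3 mm above this one, x axes parallel either way round. Carton rests 8 mm above this origin.
- orange_mat: Orange bench mat, fixed, 134 (x) x 92 (y) x 3 mm thick; origin at the centre of its underside. Middle of its top 3 mm above that. A box on it lies with its length along the mat's x.
- blue_mat: Blue bench mat, fixed, 134 (x) x 92 (y) x 3 mm thick; origin at the centre of its underside. A box on it lies with its length along the mat's x.
- steel_plate: Bare steel plate, fixed, 110 (x) x 130 (y) x 3 mm thick; origin at the centre of its underside. The carton may lie on it at any yaw.
- red_cup: Specimen cup with a red lid, 60 mm across, 67 mm high; stays where it is. Origin at the centre of its underside.
- stapler: Dark blue stapler, 34 x 130 x 48 mm; stays where it is. Origin at the centre of its underside.
- bench_timer: White bench timer, 54 x 62 x 61 mm; stays where it is. Origin at the centre of its underside.
Mind the look-alikes: they are no part of the job. Several things have the shape of the coverslip_carton; the one meant has the colours described above.

How it is judged:
By the outcome, as a careful person would: the job done as asked, in the order asked, and still so for the second after the job is handed in, with the robot touching nothing.
It also fails if it takes over 144 s, if anything falls off the work surface, if the arm or the gripper's body presses on something with over 40 N, if the wrist force passes 120 N, or if a joint passes its speed limit or range.

## Working session

There is one attempt and no reset: what is moved stays moved. The work goes in short steps, each a Python script; the robot and the scene stay as the last script left them, time stands still between calls to the robot, and variables do not carry over. Pictures are saved under pics/ and viewed, at most 14 in all, crops included, and the job is handed in when it is done.

```bash
mkdir -p pics; python3 - <<'E'
from rig import bot
import cv2,pickle
d={}
for n in("scene","top"):
    c=bot.capture(n);d[n]=c
    cv2.imwrite(f"pics/{n}0.png",cv2.resize(c["img"][:,:,::-1],(800,600),interpolation=cv2.INTER_CUBIC))
    R=cv2.Rodrigues(c["rvec"])[0];print(n,(-R.T@c["tvec"].ravel()).round(3),R.round(2).tolist(),c["mtx"][0,0])
pickle.dump(d,open("cap0.pkl","wb"))
print(bot.nose_length,bot.get_t(),bot.get_grip_width(),bot.get_ee_rot().round(3))
E
```

```text
scene [0.124 0.515 0.942] [[-0.73, -0.68, -0.01], [-0.53, 0.57, -0.63], [0.43, -0.45, -0.78]] 415.51535458914964
top [0.527 0.011 1.183] [[-0.02, -1.0, -0.01], [-1.0, 0.02, -0.06], [0.06, 0.01, -1.0]] 358.07723609285335
0.022 0.1 0.9990566435574044 [[ 0.922  0.386 -0.001]
 [ 0.386 -0.922  0.001]
 [ 0.    -0.001 -1.   ]]
```

View pics/top0.png

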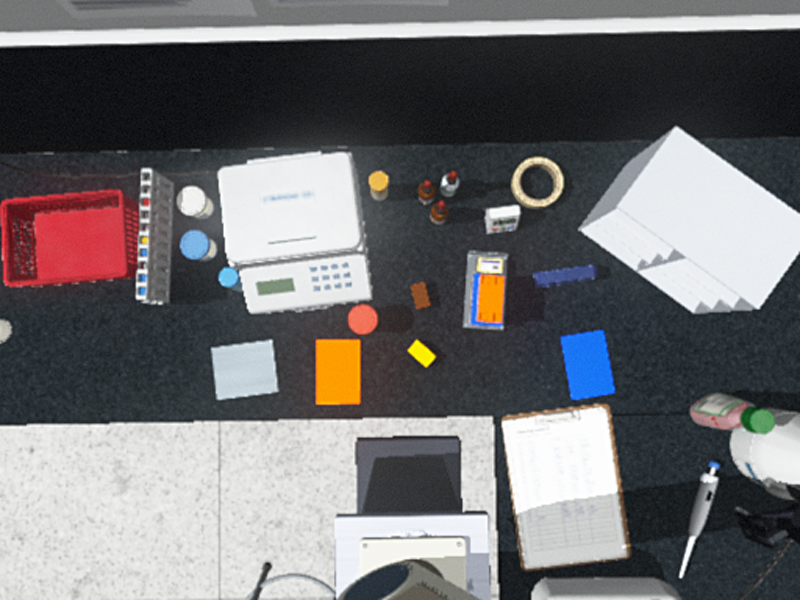

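View pics/scene0.png

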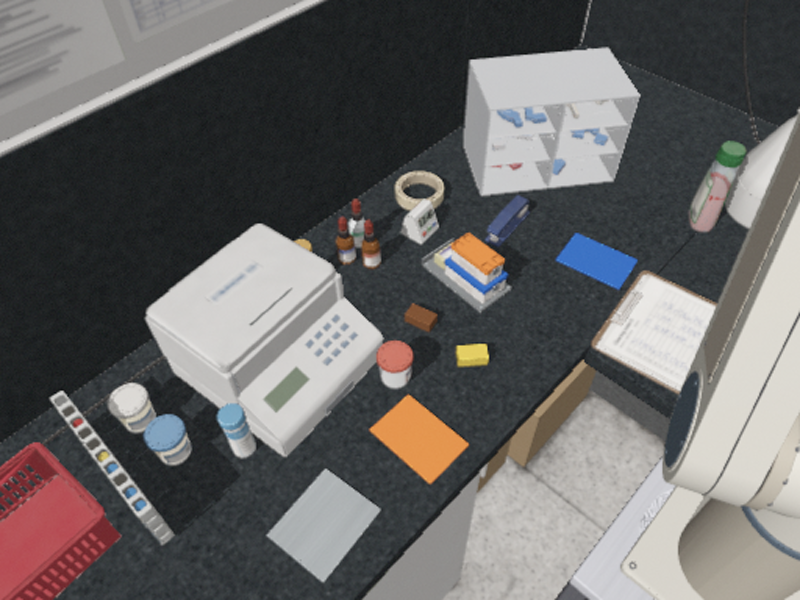

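The top view shows the stack at about (486,290), orange mat (338,371), blue mat (587,364), steel plate (244,370), cup (363,319), stapler (565,276) and timer (502,219). The yellow and brown cartons are decoys. The real one is at (490,265), behind the stack.

```bash
cat > h.py <<'E'
import numpy as np,cv2,pickle
def ray(c,uv,z):
    """pixels (native 512x384) -> world xy(z) on plane z"""
    uv=np.float64(uv).reshape(-1,1,2)
    p=cv2.undistortPoints(uv,c["mtx"],None).reshape(-1,2)
    R=cv2.Rodrigues(c["rvec"])[0];o=-R.T@np.ravel(c["tvec"])
    d=np.c_[p,np.ones(len(p))]@R
    return o+d*((z-o[2])/d[:,2])[:,None]
def proj(c,P): return cv2.projectPoints(np.float64(P).reshape(-1,1,3),c["rvec"],c["tvec"],c["mtx"],None)[0].reshape(-1,2)
def blob(c,lo,hi,roi,z):
    """roi x0,y0,x1,y1 native px; world rectangle fit of the colour blob on plane z"""
    x0,y0,x1,y1=roi
    m=cv2.inRange(cv2.cvtColor(c["img"],cv2.COLOR_RGB2HSV)[y0:y1,x0:x1],lo,hi)
    n,l,s,_=cv2.connectedComponentsWithStats(m);k=1+np.argmax(s[1:,4])
    v,u=np.nonzero(l==k);P=ray(c,np.c_[u+x0,v+y0],z)[:,:2]
    r=cv2.minAreaRect(((P-P.mean(0))*1000).astype(np.float32))
    # moments-based centre, long-axis yaw from rectangle
    w,V=np.linalg.eigh(np.cov((P-P.mean(0)).T));yaw=np.arctan2(V[1,1],V[0,1])%np.pi
    return P.mean(0).round(4),r[0],np.round(r[1],1),r[2],"pca yaw",round(np.degrees(yaw),2),len(u)
def rz(yaw): # tool down, closing axis y perpendicular to heading yaw (tool x along yaw)
    c,s=np.cos(yaw),np.sin(yaw);return np.array([[c,s,0],[s,-c,0],[0,0,-1.]])
E
python3 - <<'E'
from h import *
d=pickle.load(open("cap0.pkl","rb"));c=d["top"]
print("omat",blob(c,(5,150,120),(20,255,255),(195,210,240,265),.003))
print("bmat",blob(c,(100,150,100),(125,255,255),(350,205,400,260),.003))
print("plate",blob(c,(80,5,100),(120,80,255),(130,212,182,260),.003))
s=lambda l:(np.float64(l)+.5)*.64-.5
print("base corners",ray(c,s([[469,251],[508,254],[504,329],[463,327]]),.008).round(3))
print("cup",ray(c,s([[363,319]]),.067).round(3),"olid",ray(c,s([[491,299]]),.09).round(3),"timer",ray(c,s([[502,219]]),.06),"stap",ray(c,s([[535,280],[596,270]]),.04))
from rig import bot
print(bot.capture("wrist")["mtx"])
w=bot.capture("wrist");R=cv2.Rodrigues(w["rvec"])[0];print("cam pos",-R.T@np.ravel(w["tvec"]),R.round(2), bot.get_tool_pos())
E
```

```text
omat (array([0.4502, 0.1495]), (0.2160186767578125, -0.8003692626953125), array([ 92.2, 133.9]), 89.13630676269531, 'pca yaw', np.float64(1.46), 1172)
bmat (array([ 0.4548, -0.3744]), (0.2612342834472656, 0.09697723388671875), array([136.9,  95.4]), 7.929521560668945, 'pca yaw', np.float64(7.9), 1231)
plate (array([0.4583, 0.3448]), (0.12054443359375, -0.003021240234375), array([112.7, 132.8]), 6.310239315032959, 'pca yaw', np.float64(96.4), 1396)
base corners [[ 0.698 -0.133  0.008]
 [ 0.69  -0.215  0.008]
 [ 0.532 -0.201  0.008]
 [ 0.538 -0.116  0.008]]
cup [[0.557 0.089 0.067]] olid [[ 0.591 -0.163  0.09 ]] timer [[ 0.75446914 -0.19492076  0.06      ]] stap [[ 0.63093665 -0.26216069  0.04      ]
 [ 0.64898487 -0.38752368  0.04      ]]
[[328.40594005   0.         258.18525656]
 [  0.         328.40594005 196.69743312]
 [  0.           0.           1.        ]]
cam pos [ 0.30447613 -0.54904842  0.37366292] [[ 0.39 -0.92 -0.  ]
 [-0.89 -0.37  0.27]
 [-0.25 -0.1  -0.96]] [ 0.24145364 -0.57610395  0.25281859]
```

```bash
python3 - <<'E'
from h import *
from rig import bot
bot.movep([0.585,-0.163,0.27],rz(np.radians(-6)))
c=bot.capture("wrist");pickle.dump(c,open("w1.pkl","wb"))
cv2.imwrite("pics/w1.png",cv2.resize(c["img"][60:360,56:456,::-1],(800,600),interpolation=cv2.INTER_CUBIC))
print(bot.get_t(),bot.get_joint_positions().round(2),bot.get_tool_pos())
E
```

```text
2.1917 [-0.29  0.38  1.66 -0.    1.11  1.38] [ 0.58477729 -0.16386158  0.26998177]
```

View pics/w1.png

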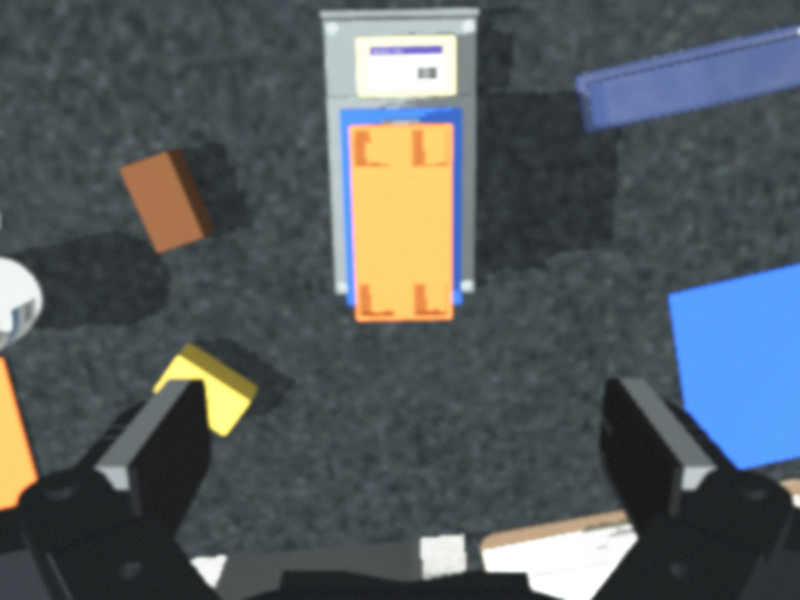

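The wrist crop shows the stack. Orange lid corners are at (348,126), (454,123), (453,321) and (356,321). The carton top is at (357,36) to (458,97), and the base's near corners are at (337,294) and (475,292).

```bash
cat >> h.py <<'E'
def rectfit(c,crop,off,scale,z,size):
    """4 crop-picture corners, ordered (+x+y)(+x-y)(-x-y)(-x+y) -> xy, yaw, residual mm, sides mm"""
    uv=(np.float64(crop)+.5)/scale-.5+np.array(off)
    P=ray(c,uv,z)[:,:2];a,b=size[0]/2,size[1]/2
    Q=np.array([[a,b],[a,-b],[-a,-b],[-a,b]])
    m=P.mean(0);q=P-m;yaw=np.arctan2((Q[:,0]*q[:,1]-Q[:,1]*q[:,0]).sum(),(Q*q).sum())
    S=np.linalg.norm(P-np.roll(P,-1,0),axis=1)*1000
    return m.round(4),round(np.degrees(yaw),2),S.round(1)
E
python3 - <<'E'
from h import *
c=pickle.load(open("w1.pkl","rb"));o=(56,60)
print("orange",rectfit(c,[[349,126],[454,123],[453,321],[356,321]],o,2,.090,(.092,.046)))
print("blue",rectfit(c,[[341,108],[461,108],[462,305],[347,305]],o,2,.049,(.104,.062)))
print("carton",rectfit(c,[[357,36],[457,35],[458,97],[358,96]],o,2,.030,(.03,.052)))
uv=(np.array([[337,294],[475,292],[320,11],[479,9]])+.5)/2-.5+o
n=ray(c,uv[:2],.008)[:,:2];f=ray(c,uv[2:],.022)[:,:2]
print("base near",n,"fence",f)
L=n.mean(0);F=f.mean(0);ax=(F-L)/np.linalg.norm(F-L);print(np.linalg.norm(F-L),np.degrees(np.arctan2(ax[1],ax[0])),"origin",L+ax*.058,"carton",L+ax*.131)
print("blob olid",blob(c,(5,60,120),(25,255,255),(220,110,290,230),.09))
print("base edges yaw",[np.degrees(np.arctan2(*(f[i]-n[i])[::-1])) for i in (0,1)])
E
```

```text
orange (array([ 0.5912, -0.1631]), np.float64(-5.25), array([47. , 93.9, 47.1, 92.6]))
blue (array([ 0.5915, -0.1629]), np.float64(-5.36), array([ 60.6, 104.8,  63. , 104.7]))
carton (array([ 0.6638, -0.1731]), np.float64(-5.81), array([51.8, 31. , 53.1, 30. ]))
base near [[ 0.53708106 -0.11652129]
 [ 0.52943046 -0.20046359]] fence [[ 0.69644465 -0.13040369]
 [ 0.68861037 -0.21338862]]
0.15983475432643982 -4.8104637920348505 origin [ 0.59105146 -0.16335631] carton [ 0.66379432 -0.16947808]
blob olid (array([ 0.5928, -0.163 ]), (-1.5241661071777344, 1.0363140106201172), array([47.6, 94.6]), 85.66259002685547, 'pca yaw', np.float64(174.68), 4863)
base edges yaw [np.float64(-4.9785527290062515), np.float64(-4.642097711415717)]
```

```bash
python3 - <<'E'
from h import *
from rig import bot
bot.movep([0.405,-0.374,0.27],rz(np.radians(8)))
b=bot.capture("wrist")
bot.movep([0.40,0.23,0.27],rz(np.radians(0)))
c=bot.capture("wrist");pickle.dump((b,c),open("w2.pkl","wb"))
print("bmat",blob(b,(100,100,100),(125,255,255),(120,40,400,300),.003))
print("omat",blob(c,(5,100,120),(25,255,255),(200,20,512,330),.003))
print(bot.get_t(),bot.get_joint_positions().round(2))
im=np.hstack([b["img"],c["img"]])[:,:,::-1]
cv2.imwrite("pics/w2.png",cv2.resize(im,(800,300),interpolation=cv2.INTER_AREA))
E
```

```text
bmat (array([ 0.4574, -0.3742]), (-3.1325721740722656, -0.46112823486328125), array([133.8,  93.3]), 7.941586494445801, 'pca yaw', np.float64(7.94), 9719)
omat (array([0.4525, 0.149 ]), (-3.2407455444335938, 0.0751953125), array([ 94.5, 135.8]), 89.38516235351562, 'pca yaw', np.float64(179.58), 9915)
5.5333 [ 0.49  0.16  1.96 -0.    1.02  2.07]
```

View pics/w2.png

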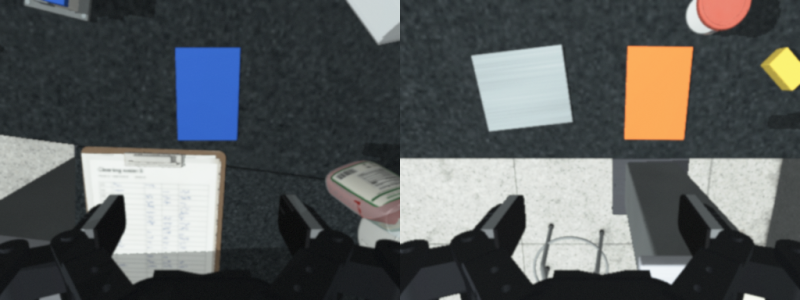

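Both mats show whole: blue at about (208,93) and orange at about (659,92), with clean edges. They agree with the top camera to about 1 mm. Next, the orange box.

```bash
cat >> h.py <<'E'
BASE=np.array([.5912,-.1631]);BY=np.radians(-5.1)
OM=(np.array([.4493,.1491]),np.radians(-.5));BM=(np.array([.4543,-.3747]),np.radians(7.94));PL=(np.array([.4584,.3448]),np.radians(6.4))
def pick(bot,xy,yaw,z,op=1.0,N=40,up=.2):
    R=rz(yaw)
    bot.movep([*xy,max(z+.06,.15)],R)
    bot.gripper_to(op); bot.line_to([*xy,z],R,velocity=.1)
    bot.gripper_to(0,N); bot.pause(.2)
    print("grip w",bot.get_grip_width()*85,"F",bot.get_grasp_force(),"tcp",bot.get_tool_pos().round(4))
    bot.line_to([*xy,up],R,velocity=.12)
    print("held",bot.get_grip_width()*85,bot.get_grasp_force(),"t",bot.get_t())
def place(bot,xy,yaw,z,rel,up=.2,N=6,over=.003):
    R=rz(yaw)
    bot.movep([*xy,max(z+.05,.13)],R)
    bot.line_to([*xy,z+.012],R,velocity=.1)
    bot.pause(.2)
    hit=bot.line_to([*xy,z-over],R,velocity=.02,contact_N=N)
    print("contact",hit,"tcp",bot.get_tool_pos().round(4),"want z",round(z,4),bot.get_ft_force().round(1))
    return hit
def release(bot,rel,up=.2):
    bot.gripper_to(rel); bot.pause(.2)
    p=bot.get_tool_pos();bot.line_to([p[0],p[1],up],velocity=.15);print("t",bot.get_t())
E
python3 - <<'E'
from h import *
from rig import bot
pick(bot,BASE,BY,.080)
if bot.get_grip_width()*85>40:
    place(bot,*OM,.039,.8); release(bot,.85)
bot.movep([.42,.15,.27],rz(0))
c=bot.capture("wrist");pickle.dump(c,open("w3.pkl","wb"))
cv2.imwrite("pics/w3.png",cv2.resize(c["img"][40:240,150:400,::-1],(750,600),interpolation=cv2.INTER_CUBIC))
print(bot.get_t())
E
```

```text
grip w 45.34751379279941 F 40.53413808345795 tcp [ 0.5916 -0.1632  0.0807]
held 45.164346978187325 40.99937438964844 t 10.05
contact True tcp [0.4492 0.1491 0.0397] want z 0.039 [ 0.1 -0.   7.1]
t 14.8833
15.3333
```

View pics/w3.png

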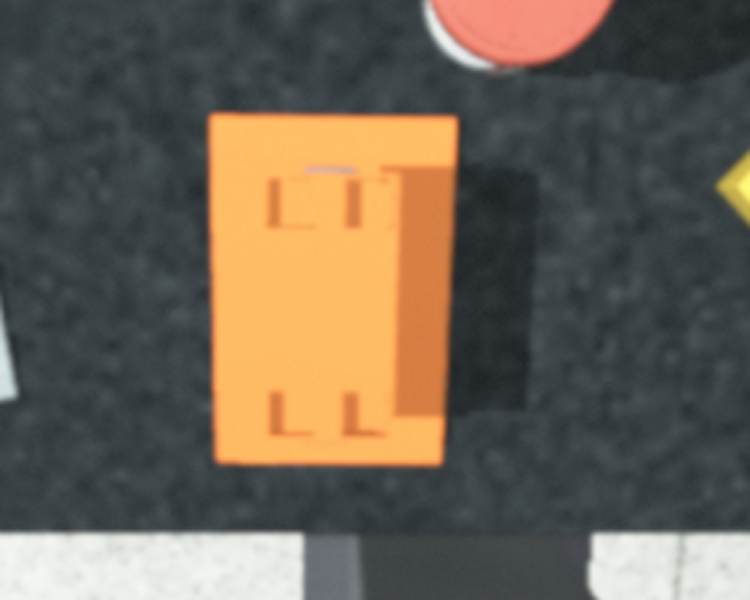

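The orange box sits on the mat. Its lid recess pattern spans about (268..390, 180..437) in the crop, inside mat edges (210..458, 114..465). I'll check the centring numerically and then pick the blue box.

```bash
python3 - <<'E'
from h import *
from rig import bot
c=pickle.load(open("w3.pkl","rb"))
f=lambda l,z:ray(c,(np.float64(l)+.5)/3-.5+(150,40),z)[:,:2]
print("mat",f([[209,114],[458,117],[444,465],[216,463]],.003).mean(0),"box",f([[330,308]],.049))
pick(bot,BASE,BY,.041)   # box origin .003 -> tcp .038 above it
if bot.get_grip_width()*85>55:
    place(bot,*BM,.041,.8); release(bot,1.0)
bot.movep([.42,-.36,.27],rz(BM[1]))
c=bot.capture("wrist");pickle.dump(c,open("w4.pkl","wb"))
cv2.imwrite("pics/w4.png",cv2.resize(c["img"][40:240,150:400,::-1],(750,600),interpolation=cv2.INTER_CUBIC))
print(bot.get_t())
E
```

```text
mat [0.4493012  0.14832937] box [[0.45048191 0.14919272]]
grip w 60.80102371547044 F 42.99622893333435 tcp [ 0.5916 -0.1632  0.0419]
held 61.32851983508972 43.8353356719017 t 20.2917
contact True tcp [ 0.4542 -0.3747  0.0419] want z 0.041 [-1.3  0.4  6.4]
t 24.7833
25.25
```

View pics/w4.png

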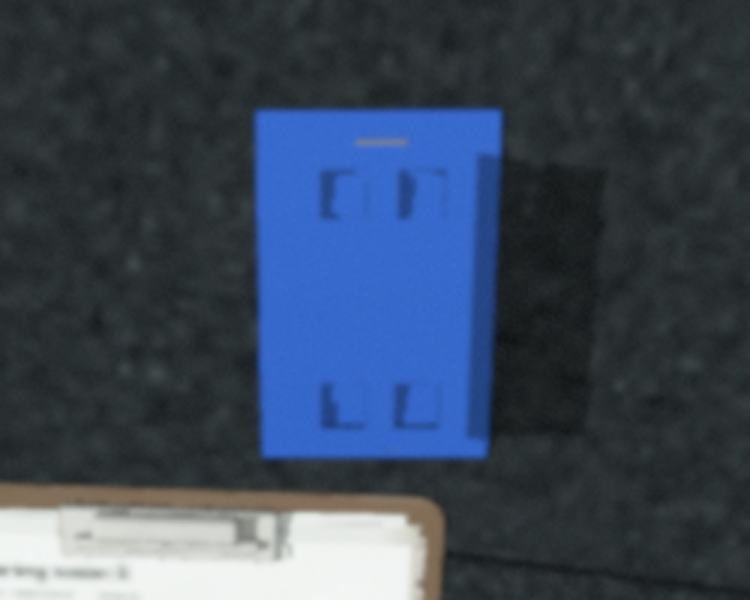

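Blue box is centred on its mat: recesses (320..446, 169..430), mat edges (255..502, 110..458). Carton next.

```bash
python3 - <<'E'
from h import *
from rig import bot
c=pickle.load(open("w4.pkl","rb"))
f=lambda l,z:ray(c,(np.float64(l)+.5)/3-.5+(150,40),z)[:,:2]
print("mat",f([[255,110],[502,110],[488,458],[263,458]],.003).mean(0),"box",f([[383,300]],.049))
xy=np.array([.6638,-.1715]);R=rz(BY)
bot.movep([*xy,.12],R);bot.gripper_to(.8)
print("hit",bot.line_to([*xy,.031],R,velocity=.06,contact_N=6),bot.get_tool_pos().round(4))
bot.gripper_to(0,20);bot.pause(.2);z0=bot.get_tool_pos()[2]
w=bot.get_grip_width()*85;print("w",w,bot.get_grasp_force(),z0)
if w>45:
    bot.line_to([*xy,.13],R,velocity=.1)
    w=bot.get_grip_width()*85;print("held",w,bot.get_grasp_force())
    if w>45:
        bot.movep([.5,.1,.22],rz(0))
        place(bot,*PL,z0-.0058,.8,N=4); release(bot,.8)
bot.movep([.42,.34,.27],rz(PL[1]))
c=bot.capture("wrist");pickle.dump(c,open("w5.pkl","wb"))
cv2.imwrite("pics/w5.png",cv2.resize(c["img"][40:240,150:400,::-1],(750,600),interpolation=cv2.INTER_CUBIC))
print(bot.get_t())
E
```

```text
mat [ 0.45372555 -0.37510441] box [[ 0.45538776 -0.37458373]]
hit False [ 0.6641 -0.1716  0.0315]
w 51.276234315744 22.52141833305359 0.03147249205380942
held 51.38400913899951 21.911303400993347
contact True tcp [0.4583 0.3447 0.0262] want z 0.0257 [ 0.1 -0.8  3.7]
t 36.075
36.5417
```

View pics/w5.png

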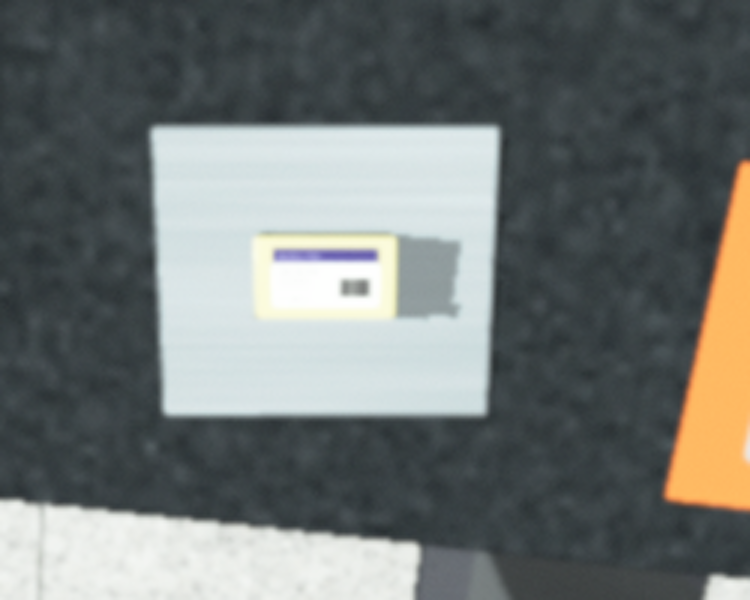

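The carton lies flat in the middle of the plate: carton (253..397, 235..320), plate (152..500, 126..415). Now I rebuild the stack, blue box first.

```bash
python3 - <<'E'
from h import *
from rig import bot
pick(bot,*BM,.041)
if bot.get_grip_width()*85>55:
    place(bot,BASE,BY,.041,.8,N=8)
    z=bot.get_tool_pos()[2]
    if z<.0435:
        release(bot,1.0)
        bot.movep([0.56,-0.163,0.27],rz(BY))
        c=bot.capture("wrist");pickle.dump(c,open("w6.pkl","wb"))
        cv2.imwrite("pics/w6.png",cv2.resize(c["img"][40:240,150:400,::-1],(750,600),interpolation=cv2.INTER_CUBIC))
print(bot.get_t())
E
```

```text
grip w 60.98781983706698 F 43.00146996974945 tcp [ 0.4546 -0.3751  0.0419]
held 60.96620644253322 43.83970230817795 t 42.6833
contact True tcp [ 0.5911 -0.1631  0.0419] want z 0.041 [-1.6  0.5  7.1]
t 47.175
47.6333
```

View pics/w6.png

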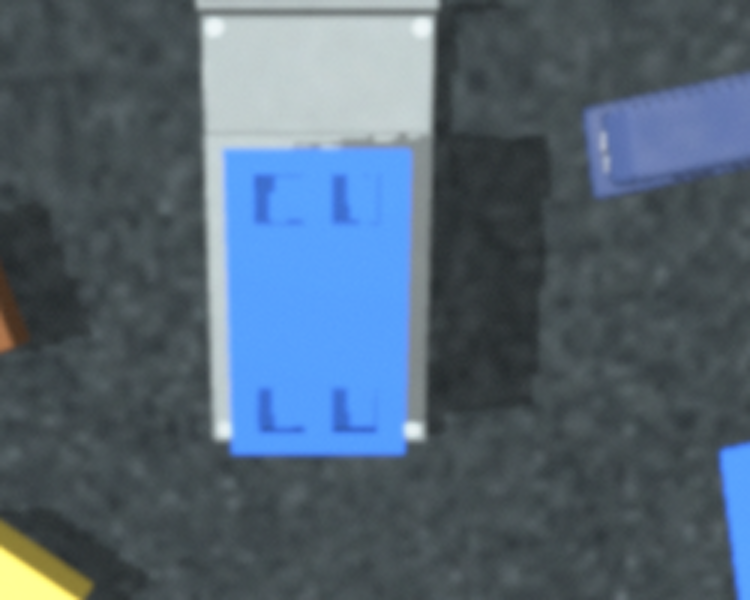

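The blue box is seated: TCP height on contact was 0.0419, the same as when it was first picked. In the crop it is centred between the base edges, at (225..413, 148..456). Now the orange box.

```bash
python3 - <<'E'
from h import *
from rig import bot
pick(bot,*OM,.039)
if bot.get_grip_width()*85>40:
    place(bot,BASE,BY,.080,.8,N=6)
    z=bot.get_tool_pos()[2]
    if z<.0822:
        release(bot,.9,up=.22)
        bot.movep([0.56,-0.163,0.27],rz(BY))
        c=bot.capture("wrist");pickle.dump(c,open("w7.pkl","wb"))
        bot.movep([0.30,-0.30,0.35],rz(0))
        t,s=bot.capture("top"),bot.capture("scene")
        a=cv2.resize(c["img"][40:240,150:350],(400,400));b=cv2.resize(s["img"][130:230,250:350],(400,400),interpolation=cv2.INTER_CUBIC)
        cv2.imwrite("pics/w7.png",np.hstack([a,b])[:,:,::-1])
        cv2.imwrite("pics/top7.png",cv2.resize(t["img"][80:270,100:420,::-1],(800,475),interpolation=cv2.INTER_CUBIC))
print(bot.get_t())
E
```

```text
grip w 44.75633416608576 F 40.06868273019791 tcp [0.4495 0.1491 0.0395]
held 44.85625639474177 40.994602739810944 t 52.5667
contact True tcp [ 0.5911 -0.1631  0.0805] want z 0.08 [-0.9 -0.9  6. ]
t 56.9
58.5583
```

View pics/w7.png

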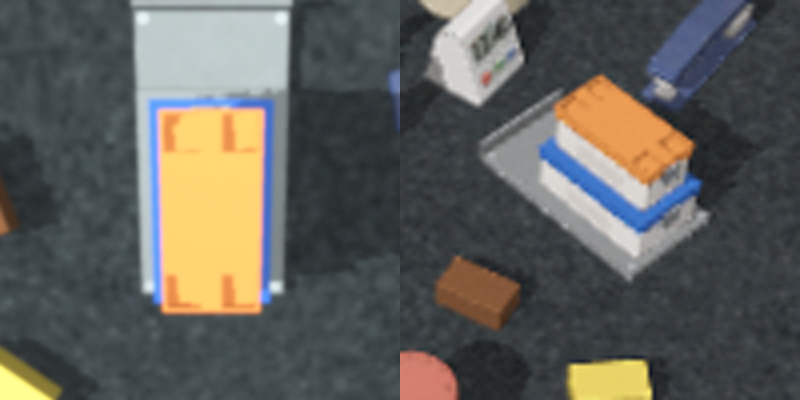

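View pics/top7.png

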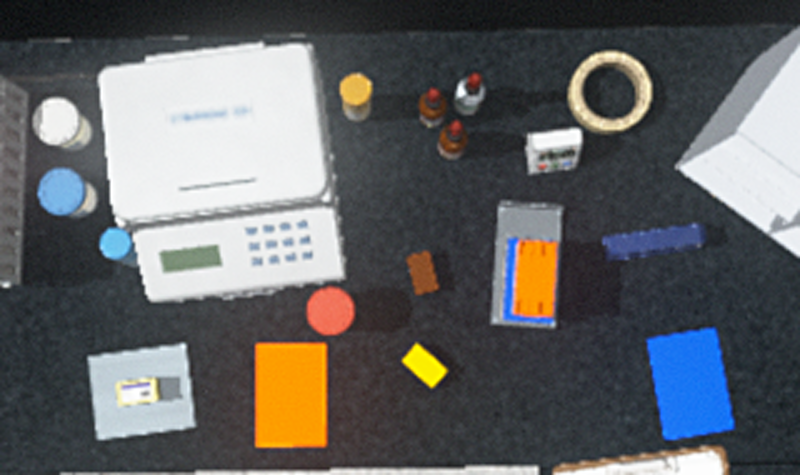

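The stack is rebuilt level, with the orange box centred on the blue lid (left crop, about (212,210)) and seated at its original height. The carton is on the plate at (137,391), and the cup, stapler and timer look unmoved.

```bash
python3 -c "
from rig import bot
print(bot.hand_in())"
```

```text
the job is handed in; nothing more can be done
None
```

I handed the job in at about 59 s: the carton lies flat in the middle of the steel plate, both boxes are back at the heights I picked them from, and the cup, stapler and timer look unmoved in the final pictures.

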